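# Gather the collars at the pouring lip

## Task

Take the oblong lidded dish, the one with a pouring lip at one end, and, with its loose lid still on, tilt it lip end down until both brass collars have slid against the lip end. Set it back level on the bench with the collars still gathered there, then lift the lid off and lay it flat, knob up, on the bench clear of the dish.

Things in the scene. Friction and masses are not known exactly. Their poses are not given: they have to be found in the camera images.
- dish: Loose oblong aluminium dish, 112 (x) by 62 (y) by 36 mm high, walls 6, floor 5 mm, 250 g; inside 100 by 50 mm. Origin: centre of underside, z up. A flat lip juts 15 mm out from the -x end just under the rim (29 to 33 mm up); that end starts facing roughly the robot. Grip it across y, low on the sides. A square and a round lidded tin without lips stand to its left or right, 150 mm or more off.
- lid: Loose clear lid of the dish, plate 107 by 57 by 4 mm, 70 g; a plug 96 by 46 by 5 mm under it drops into the dish with 2 mm play, nothing else holds it. Wooden knob at its centre, 20 mm across, 22 mm high. Origin: centre of plate's underside (36 mm above the dish's underside when on), z up: knob z 4 to 26, plug z -5 to 0. The bench from the dish 220 mm towards the robot is empty: room for the lid.
- collar_a: One of two identical brass collars in the dish: a disc 22 mm across, 8 mm high, lying flat on its floor. Origin: centre of underside. Slides once the dish tilts about 20 degrees, stays put when level. Its centre is at dish x = -39 mm when against the lip end; starts on the dish's +y half, away from the lip end.
- collar_b: One of two identical brass collars in the dish: a disc 22 mm across, 8 mm high, lying flat on its floor. Origin: centre of underside. Slides once the dish tilts about 20 degrees, stays put when level. Its centre is at dish x = -39 mm when against the lip end; starts on the dish's -y half, away from the lip end.
Mind the look-alikes: they are no part of the job. What is shaped like the dish but turquoise is not meant.

How it is judged:
On the way, in this order (a step that is already met when the one before it is completed fails the run):
1. the dish is tilted by more than 12 degrees with its lid on (angle between dish's own z axis and vertical above 0.21 rad and z of lid in the frame of dish between 0.03 and 0.044 m and x of lid in the frame of dish between -0.008 and 0.008 m and y of lid in the frame of dish between -0.008 and 0.008 m), for 0.2 s.
2. the dish stands level on the bench, lid still on, both collars at the lip end (angle between dish's own z axis and vertical below 0.17 rad and height (world z) of dish between -0.005 and 0.012 m and z of lid in the frame of dish between 0.03 and 0.044 m and x of lid in the frame of dish between -0.008 and 0.008 m and y of lid in the frame of dish between -0.008 and 0.008 m and x of collar_a in the frame of dish between -0.05 and -0.025 m and y of collar_a in the frame of dish between -0.025 and 0.025 m and z of collar_a in the frame of dish between 0 and 0.025 m and x of collar_b in the frame of dish between -0.05 and -0.025 m and y of collar_b in the frame of dish between -0.025 and 0.025 m and z of collar_b in the frame of dish between 0 and 0.025 m), for 0.2 s.
At the end, for the whole second after the job is handed in: The dish stands on the bench, level within 10 degrees and at rest; both collars lie in it with their centres more than 25 mm from its centre towards the lip end (within 14 mm of lying against that end); the lid lies on the bench, knob up, flat within 10 degrees, at rest and clear of the dish (angle between each of dish, lid's own z axis and vertical below 0.17 rad and height (world z) of dish between -0.005 and 0.012 m and x of collar_a in the frame of dish between -0.05 and -0.025 m and y of collar_a in the frame of dish between -0.025 and 0.025 m and z of collar_a in the frame of dish between 0 and 0.025 m and x of collar_b in the frame of dish between -0.05 and -0.025 m and y of collar_b in the frame of dish between -0.025 and 0.025 m and z of collar_b in the frame of dish between 0 and 0.025 m and linear speed of each of dish, lid below 0.02 m/s and height (world z) of lid below 0.015 m and horizontal distance between lid and dish above 0.05 m and contact force between lid and dish below 0.1 N); the robot touches nothing.
It fails at once if the lid came off while the dish was tilted by more than 15 degrees (angle between dish's own z axis and vertical above 0.26 rad and not (z of lid in the frame of dish between 0.03 and 0.044 m and x of lid in the frame of dish between -0.008 and 0.008 m and y of lid in the frame of dish between -0.008 and 0.008 m)).
It also fails if it takes over 64 s, if anything falls off the work surface, if the arm or the gripper's body presses on something with over 40 N, if the wrist force passes 120 N, or if a joint passes its speed limit or range.

## Robot

A 7-joint arm with a two-finger parallel gripper is mounted at the origin on the work surface. World frame = base frame: x ahead of the robot, y to its left, z up, the work surface at z = 0. Lengths are in m, angles in rad, forces in N, time in s.
With the tool pointing down it reaches from about 0.35 to 0.9 m from the base axis. Payload 19.9 kg.
Tool frame: the origin (TCP) lies midway between the tips of the shut fingers; the grasp point (between the pads) lies 19 mm behind it; z points along the fingers, y is the line along which they close (so a half turn about z gives the same grasp; the last joint's range is limited). The gripper opens to 94 mm and grips with 3 to 60 N. Pads are 16 mm wide; open, the fingers measure 119 mm over their backs; the gripper's body (75 mm by 177 mm) begins 78 mm behind the grasp point.
Start: joints at [-1.361, 0.417, -0.01, 1.614, 0.005, 1.111, -0.053], TCP at [0.156, 0.605, 0.185] pointing down, gripper open.
Joint ranges: [-2.81, 2.81], [-0.39, 2.02], [-1.27, 1.25], [0.06, 2.57], [-1.19, 4.33], [0.19, 2], [-2.82, 2.82]. Speed limits (rad/s): [1.89, 1.89, 2.39, 2.39, 3.01, 3.01, 3.01].

## Interface

Orientations are given as a 3x3 rotation matrix whose columns are the frame's x, y, z axes.
In Python, from plant import arm, viewer, workorder gives the robot as it stands.
- The arm moves only by the tool drive_tool, never from a script. Its argument "plan" is a list of rows, each a list of 3 entries, a list of its own where there are three numbers: the shift along the world's x, y, z in mm, then the turn, a rotation vector about the world's x, y, z in rad, then the opening in per cent of the stroke, from 0 (shut) to 100 (fully open). A call has exactly 8 rows; each row shifts and turns the commanded pose from where the row before left it; what a row does not reach is not made up. A row lasts 1/8 s, in which the tool goes at most 62.5 mm and 10.7 degrees, less where a joint would pass 70% of its speed; a pose out of reach is approached as far as the arm can. A call with a gripper value outside its range is refused whole. The fingers move at their own pace and stop on an object; "squeeze" is the grip in N (left out, the last holds). Time passes only in rows, so rows that do not move let the fingers close, or fill a call up. It gives the time, the measured TCP pose, the force, the opening and the grip force at its end, in the units of the state.
- arm.sense(): the state, without advancing time (a new reading comes with each control period).
- viewer.snapshot(name): name is "scene" or "top" or "wrist"; returns the picture (384x512x3 uint8, red, green, blue); there is no depth.
- viewer.get_calibration(name): a dict with "fx", "fy", "cx", "cy" (pixels), "k1" (the pictures are not rectified: a ray, as slopes to the right and down, at radius r is drawn at 1 + k1 r^2 times it, then the intrinsics apply), "R" (3x3) and "t" (3): a world point X has camera coordinates R X + t. Camera axes: x right, y down, z forward; pixel columns grow to the right and rows downward; lengths in m; the calibration is good to about 2 mm. A picture is of the moment at which its call begins: read the wrist's pose just before it. get_calibration takes no time and is no camera call; for the wrist camera it gives the pose at the moment of the call.
- workorder.finish_job(): hands the job in; it is judged then, once.
The state is a dict: "clock": time; "qpos": joint angles; "qd": joint speeds; "effort": joint torques, N m; "tcp_pos": TCP position; "tcp_rot": TCP orientation; "force": force on the tool from outside, world axes, zero at the start; "moment": the same for the moment, N m; "width": finger opening in m; "finger_force": force on a finger pad.
Only numpy, scipy, OpenCV 4.12 (cv2) and the standard library are available. Lean on these libraries where they do the work, as an engineer would, in place of code of your own. Each camera call takes 0.05 s, during which the arm holds its last target. There are 200 camera calls.

## Working session

There is one attempt and no reset: what is moved stays moved. The work goes in short steps, Python scripts to look and compute and a tool call to move; the robot and the scene stay as the last step left them, time stands still between calls to the robot, and variables do not carry over. Pictures are saved under pics/ and viewed, at most 10 in all, crops included, and the job is handed in when it is done.

Besides the shell and the picture viewer there is one more tool, called after "Call:" by a JSON object that holds its "op" and its "data". drive_tool: Moves the arm, as the interface text tells. Its arguments: {"type":"object","properties":{"plan":{"type":"array","items":{"type":"array"}},"squeeze":{"type":"number"}},"required":["plan"]}

```bash
mkdir -p pics
cat > h.py <<'E'
import numpy as np, cv2
from plant import arm, viewer, workorder
def ray(c,u,v):
    K=np.array([[c['fx'],0,c['cx']],[0,c['fy'],c['cy']],[0,0,1]])
    p=cv2.undistortPoints(np.array([[[u,v]]],float),K,np.array([c['k1'],0,0,0.]))[0,0]
    R=np.array(c['R']);t=np.array(c['t'])
    return -R.T@t, R.T@np.array([p[0],p[1],1])
def onz(c,u,v,z):
    o,d=ray(c,u,v); return o+d*(z-o[2])/d[2]
def snap(n,f):
    c=viewer.get_calibration(n); im=viewer.snapshot(n); cv2.imwrite('pics/'+f,im[:,:,::-1]); return c,im
E
python3 - <<'E'
from h import *
s=arm.sense(); print({k:np.round(v,3).tolist() for k,v in s.items()})
a=snap('scene','s1.png')[1]; b=snap('top','t1.png')[1]; 
cv2.imwrite('pics/st.png',cv2.resize(np.vstack([a,b])[:,:,::-1],None,fx=.78,fy=.78))
for n in('scene','top','wrist'): print({k:np.round(v,3).tolist() for k,v in viewer.get_calibration(n).items()})
E
```

```text
{'clock': 0.0, 'qpos': [-1.36, 0.418, -0.01, 1.614, 0.005, 1.111, -0.053], 'qd': [0.001, 0.001, -0.0, 0.001, -0.001, -0.001, 0.0], 'effort': [-0.001, -85.128, 0.638, -42.597, -0.049, 0.019, 0.0], 'tcp_pos': [0.156, 0.605, 0.184], 'tcp_rot': [[-0.968, 0.249, -0.0], [0.249, 0.968, -0.001], [-0.0, -0.001, -1.0]], 'force': [0.076, -0.091, -0.295], 'moment': [-0.013, 0.032, -0.045], 'finger_force': 0.0, 'width': 0.094}
{'fx': 438.102, 'fy': 438.102, 'cx': 250.135, 'cy': 185.203, 'k1': -0.13, 'R': [[0.693, 0.72, -0.007], [0.456, -0.447, -0.77], [-0.558, 0.53, -0.638]], 't': [-0.314, -0.192, 1.33]}
{'fx': 369.185, 'fy': 369.185, 'cx': 255.731, 'cy': 187.76, 'k1': -0.049, 'R': [[-0.009, -0.999, 0.035], [-0.991, 0.005, -0.131], [0.131, -0.036, -0.991]], 't': [-0.039, 0.494, 0.821]}
{'fx': 344.755, 'fy': 344.755, 'cx': 258.894, 'cy': 189.971, 'k1': -0.013, 'R': [[0.25, 0.968, -0.001], [0.939, -0.242, 0.246], [0.238, -0.062, -0.969]], 't': [-0.625, -0.026, 0.392]}
```

View pics/t1.png

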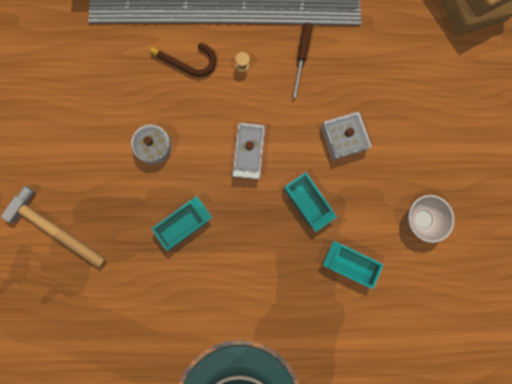

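View pics/s1.png

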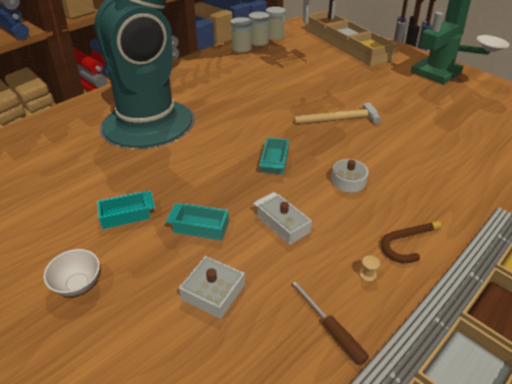

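The top view shows the lipped grey dish at about (249,151). Its lip faces the robot at (248,177) and its knob is at (249,146). The square and round tins stand at (346,136) and (150,145), and the scene view agrees, with the dish at (284,218).

Run:
```python
from h import *
im=cv2.imread('pics/t1.png'); c=viewer.get_calibration('top')
hsv=cv2.cvtColor(im,cv2.COLOR_BGR2HSV)
m=((hsv[:,:,1]<70)&(hsv[:,:,2]>90)).astype(np.uint8)
x0,y0=215,105; sub=m[y0:200,x0:290]
cn=max(cv2.findContours(cv2.morphologyEx(sub,cv2.MORPH_CLOSE,np.ones((9,9))),0,1)[0],key=cv2.contourArea)
r=cv2.minAreaRect(cn); b=cv2.boxPoints(r)+[x0,y0]
P=np.array([onz(c,*p,0.033) for p in b]); print(b.round(1).tolist(),P.round(4).tolist()); print(P.mean(0),np.linalg.norm(P-np.roll(P,1,0),axis=1))
k=((hsv[:,:,1]>90)&(hsv[:,:,2]<110))[135:160,240:260]; v,u=np.nonzero(k); 
s=viewer.get_calibration('scene'); i2=cv2.cvtColor(cv2.imread('pics/s1.png'),cv2.COLOR_BGR2HSV)
k2=((i2[:,:,1]>90)&(i2[:,:,2]<110))[198:220,275:295]; v2,u2=np.nonzero(k2)
print(len(u),u.mean()+240,v.mean()+135,len(u2),u2.mean()+275,v2.mean()+198)
print(onz(c,u.mean()+240,v.mean()+135,.053),onz(s,u2.mean()+275,v2.mean()+198,.051))
```

```text
[[231.5, 176.1], [237.5, 122.1], [265.2, 125.1], [259.2, 179.1]] [[0.5215, 0.0136, 0.033], [0.6511, -0.0007, 0.033], [0.6436, -0.0662, 0.033], [0.514, -0.0505, 0.033]]
[ 0.58257673 -0.02595586  0.033     ] [0.06454836 0.13036181 0.06595875 0.1305404 ]
43 248.88372093023256 144.88372093023256 69 283.8695652173913 207.14492753623188
[ 0.59054849 -0.02676183  0.053     ] [ 0.58705088 -0.02573503  0.051     ]
```

Call:
{"op": "drive_tool", "data": {"plan": [[[27,-40,0],[0,0,0.009],100],[[27,-40,0],[0,0,0.009],100],[[27,-40,0],[0,0,0.009],100],[[27,-40,0],[0,0,0.009],100],[[27,-40,0],[0,0,0.009],100],[[27,-40,0],[0,0,0.009],100],[[27,-40,0],[0,0,0.009],100],[[27,-40,0],[0,0,0.009],100]], "squeeze": 30}}

```text
clock: 1.1
tcp_pos: [0.3723, 0.2838, 0.1848]
tcp_rot: [[-0.984, 0.178, -0.0], [0.178, 0.984, -0.0], [0.0, -0.0, -1.0]]
force: [0.2, 0.5, 0.8]
width: 0.0941
finger_force: 0.0
```

Call:
{"op": "drive_tool", "data": {"plan": [[[27,-40,0],[0,0,0.009],100],[[27,-40,0],[0,0,0.009],100],[[27,-40,0],[0,0,0.009],100],[[27,-40,0],[0,0,0.009],100],[[27,-40,0],[0,0,0.009],100],[[27,-40,0],[0,0,0.009],100],[[27,-40,0],[0,0,0.009],100],[[0,0,0],[0,0,0],100]]}}

```text
clock: 2.1
tcp_pos: [0.5615, 0.0018, 0.1844]
tcp_rot: [[-0.993, 0.121, -0.0], [0.121, 0.993, -0.002], [0.0, -0.002, -1.0]]
force: [-0.0, 1.0, -1.0]
width: 0.0938
finger_force: 0.0
```

Run:
```python
from h import *
s=arm.sense(); print(s['tcp_pos'],np.round(s['tcp_rot'],3).tolist(),np.round(s['qpos'],2))
snap('wrist','w1.png')
```

```text
[0.56153561 0.00177807 0.18438523] [[-0.993, 0.121, -0.0], [0.121, 0.993, -0.002], [0.0, -0.002, -1.0]] [-0.39  0.32  0.41  1.79 -0.14  1.06  1.52]
```

View pics/w1.png

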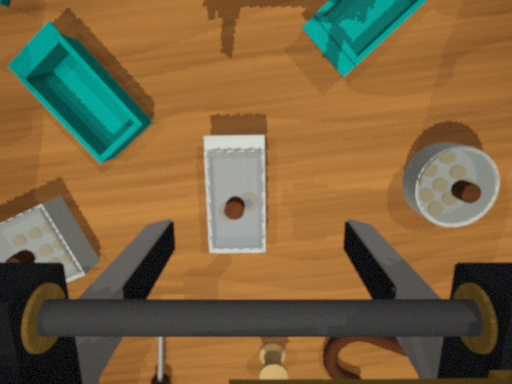

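The wrist view shows the dish at about (235,195), lip at the top (towards the robot), square with the fingers. I'll refine its pose from the outline.

Run:
```python
from h import *
im=cv2.imread('pics/w1.png'); c=viewer.get_calibration('wrist')
hsv=cv2.cvtColor(im,cv2.COLOR_BGR2HSV)
m=((hsv[:,:,1]<70)&(hsv[:,:,2]>90)).astype(np.uint8)
x0,y0=180,115; sub=cv2.morphologyEx(m[y0:275,x0:290],cv2.MORPH_CLOSE,np.ones((15,15)))
cn=max(cv2.findContours(sub,0,1)[0],key=cv2.contourArea)
b=cv2.boxPoints(cv2.minAreaRect(cn))+[x0,y0]
P=np.array([onz(c,*p,0.034) for p in b]); print(b.round(1).tolist(),P.round(4).tolist()); print(P.mean(0),np.linalg.norm(P-np.roll(P,1,0),axis=1))
k=((hsv[:,:,1]>90)&(hsv[:,:,2]<120))[190:225,220:248]; v,u=np.nonzero(k)
print(len(u),u.mean()+220,v.mean()+190,onz(c,u.mean()+220,v.mean()+190,.058))
```

```text
[[203.0, 134.0], [265.0, 134.0], [265.0, 252.0], [203.0, 252.0]] [[0.5139, -0.0474, 0.034], [0.5214, 0.0149, 0.034], [0.6494, 0.0, 0.034], [0.6413, -0.0679, 0.034]]
[ 0.58151955 -0.02509202  0.034     ] [0.12903775 0.06267576 0.12888052 0.06837451]
312 234.36858974358975 207.96794871794873 [ 0.58797462 -0.02388816  0.058     ]
```

Call:
{"op": "drive_tool", "data": {"plan": [[[13,-13,-10],[0,0,0.003],100],[[13,-13,-10],[0,0,0.003],100],[[0,0,-20],[0,0,0],100],[[0,0,-25],[0,0,0],100],[[0,0,-25],[0,0,0],100],[[0,0,-25],[0,0,0],100],[[0,0,-20],[0,0,0],100],[[0,0,0],[0,0,0],100]]}}

```text
clock: 3.15
tcp_pos: [0.5859, -0.0206, 0.0485]
tcp_rot: [[-0.994, 0.11, -0.002], [0.11, 0.994, -0.0], [0.002, -0.001, -1.0]]
force: [0.1, -0.2, 1.0]
width: 0.0945
finger_force: 0.0
```

Call:
{"op": "drive_tool", "data": {"plan": [[[0,0,-15],[0,0,0],100],[[0,0,-15],[0,0,0],100],[[0,0,-8],[0,0,0],100],[[0,0,-6],[0,0,0],100],[[0,0,0],[0,0,0],100],[[0,0,0],[0,0,0],80],[[0,0,0],[0,0,0],70],[[0,0,0],[0,0,0],65]]}}

```text
clock: 4.15
tcp_pos: [0.5869, -0.021, 0.0061]
tcp_rot: [[-0.994, 0.111, 0.0], [0.111, 0.994, -0.0], [-0.001, -0.0, -1.0]]
force: [0.3, -2.8, 2.4]
width: 0.0675
finger_force: 1.1
```

Call:
{"op": "drive_tool", "data": {"plan": [[[0,0,0],[0,0,0],62],[[0,0,0],[0,0,0],60],[[0,0,0],[0,0,0],58],[[0,0,0],[0,0,0],56],[[0,0,0],[0,0,0],56],[[0,0,0],[0,0,0],56],[[0,0,0],[0,0,0],56],[[0,0,0],[0,0,0],56]]}}

```text
clock: 5.15
tcp_pos: [0.5869, -0.0211, 0.0061]
tcp_rot: [[-0.994, 0.111, 0.0], [0.111, 0.994, -0.0], [-0.0, -0.0, -1.0]]
force: [-2.1, -4.6, 5.1]
width: 0.0621
finger_force: 30.0
```

Call:
{"op": "drive_tool", "data": {"plan": [[[0,0,4],[0,0,0],50],[[0,0,8],[0,0,0],50],[[0,0,12],[0,0,0],50],[[0,0,12],[0,0,0],50],[[0,0,12],[0,0,0],50],[[0,0,12],[0,0,0],50],[[0,0,8],[0,0,0],50],[[0,0,2],[0,0,0],50]], "squeeze": 40}}

```text
clock: 6.15
tcp_pos: [0.5869, -0.0207, 0.0764]
tcp_rot: [[-0.994, 0.111, 0.001], [0.111, 0.994, 0.0], [-0.001, 0.0, -1.0]]
force: [-0.3, 0.4, -3.1]
width: 0.0616
finger_force: 40.0
```

Call:
{"op": "drive_tool", "data": {"plan": [[[0,0,0],[-0.003,-0.03,0],50],[[0,0,0],[-0.005,-0.05,0],50],[[0,0,0],[-0.006,-0.05,0],50],[[0,0,0],[-0.006,-0.05,0],50],[[0,0,0],[-0.006,-0.05,0],50],[[0,0,0],[-0.006,-0.05,0],50],[[0,0,0],[-0.006,-0.05,0],50],[[0,0,0],[-0.005,-0.05,0],50]]}}

```text
clock: 7.15
tcp_pos: [0.5863, -0.0207, 0.0756]
tcp_rot: [[-0.922, 0.111, 0.372], [0.102, 0.994, -0.042], [-0.374, -0.001, -0.927]]
force: [-1.1, -0.5, -2.8]
width: 0.0614
finger_force: 40.0
```

Run:
```python
from h import *
s=arm.sense(); print(np.round(s['qpos'],2),s['force'])
a=snap('scene','s2.png')[1][130:280,190:400]; b=snap('wrist','w2.png')[1]
cv2.imwrite('pics/c2.png',np.hstack([cv2.resize(a,(400,286)),cv2.resize(b,(381,286))])[:,:,::-1])
```

```text
[-0.39  0.33  0.39  2.15 -0.22  0.31  1.61] [-1.07750979 -0.49761531 -2.75635175]
```

View pics/c2.png

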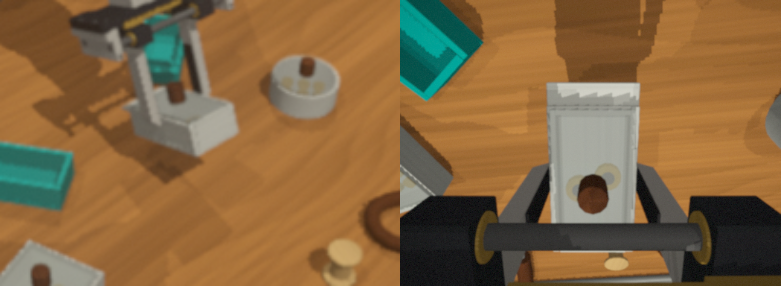

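The dish is tilted 22°, with the lid still seated. In the wrist view the collars show just beside the knob, so they're still mid-dish. Joint 6 is near its limit, so I'll move outward and tilt further.

Call:
{"op": "drive_tool", "data": {"plan": [[[5,0,0],[0,0,0],50],[[10,0,0],[0,0,0],50],[[10,0,0],[0,0,0],50],[[15,0,0],[0,0,0],50],[[15,0,0],[0,0,0],50],[[10,0,0],[0,0,0],50],[[5,0,0],[0,0,0],50],[[0,0,0],[0,0,0],50]]}}

```text
clock: 8.25
tcp_pos: [0.6567, -0.0208, 0.0757]
tcp_rot: [[-0.922, 0.111, 0.371], [0.102, 0.994, -0.042], [-0.373, -0.001, -0.928]]
force: [-0.5, -0.0, -3.0]
width: 0.0613
finger_force: 40.0
```

Call:
{"op": "drive_tool", "data": {"plan": [[[0,0,0],[-0.004,-0.03,0],50],[[0,0,0],[-0.004,-0.03,0],50],[[0,0,0],[-0.004,-0.03,0],50],[[0,0,0],[-0.004,-0.03,0],50],[[0,0,0],[-0.002,-0.02,0],50],[[0,0,0],[0,0,0],50],[[0,0,0],[0,0,0],50],[[0,0,0],[0,0,0],50]]}}

```text
clock: 9.25
tcp_pos: [0.6561, -0.0205, 0.0753]
tcp_rot: [[-0.865, 0.111, 0.489], [0.095, 0.994, -0.057], [-0.493, -0.002, -0.87]]
force: [-0.6, 0.2, -2.6]
width: 0.0617
finger_force: 40.0
```

Run:
```python
from h import *
s=arm.sense(); print(np.round(s['qpos'],2),s['force'])
a=snap('scene','s3.png')[1][130:280,190:400]; b=snap('wrist','w3.png')[1]
cv2.imwrite('pics/c3.png',np.hstack([cv2.resize(a,(400,286)),cv2.resize(b,(381,286))])[:,:,::-1])
```

```text
[-0.5   0.44  0.53  2.1  -0.71  0.19  2.06] [-0.61493059  0.18967081 -2.5823591 ]
```

View pics/c3.png

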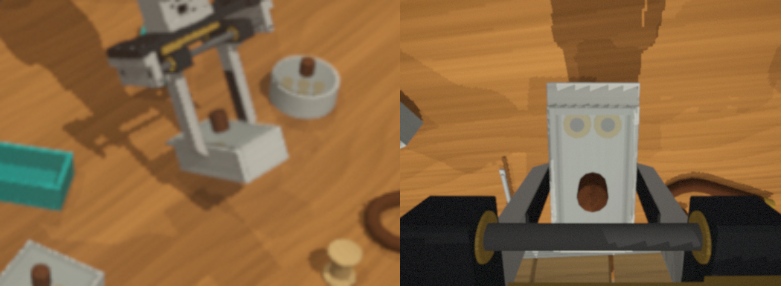

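The wrist view shows both collars against the lip end, at about (577,125) and (607,125), with the lid still seated. Next I'll level the dish and lower it.

Call:
{"op": "drive_tool", "data": {"plan": [[[0,0,0],[0.004,0.03,0],50],[[0,0,0],[0.007,0.06,0],50],[[0,0,0],[0.008,0.07,0],50],[[0,0,0],[0.008,0.08,0],50],[[0,0,0],[0.008,0.08,0],50],[[0,0,0],[0.008,0.08,0],50],[[0,0,0],[0.008,0.07,0],50],[[0,0,0],[0.005,0.04,0],50]]}}

```text
clock: 10.35
tcp_pos: [0.6563, -0.0211, 0.075]
tcp_rot: [[-0.994, 0.11, -0.0], [0.11, 0.994, -0.004], [-0.0, -0.004, -1.0]]
force: [-0.7, -0.4, -3.5]
width: 0.0618
finger_force: 40.0
```

Call:
{"op": "drive_tool", "data": {"plan": [[[0,0,-4],[0,0,0],50],[[0,0,-8],[0,0,0],50],[[0,0,-12],[0,0,0],50],[[0,0,-12],[0,0,0],50],[[0,0,-12],[0,0,0],50],[[0,0,-8],[0,0,0],50],[[0,0,-4],[0,0,0],50],[[0,0,0],[0,0,0],50]]}}

```text
clock: 11.35
tcp_pos: [0.6561, -0.0204, 0.015]
tcp_rot: [[-0.994, 0.109, 0.002], [0.109, 0.994, -0.003], [-0.002, -0.003, -1.0]]
force: [0.7, -0.1, -2.6]
width: 0.0617
finger_force: 40.0
```

Call:
{"op": "drive_tool", "data": {"plan": [[[0,0,-3],[0,0,0],50],[[0,0,-2],[0,0,0],50],[[0,0,-2],[0,0,0],50],[[0,0,-1],[0,0,0],50],[[0,0,0],[0,0,0],50],[[0,0,0],[0,0,0],50],[[0,0,0],[0,0,0],50],[[0,0,0],[0,0,0],50]]}}

```text
clock: 12.35
tcp_pos: [0.6561, -0.0203, 0.0072]
tcp_rot: [[-0.994, 0.109, 0.002], [0.109, 0.994, -0.003], [-0.002, -0.003, -1.0]]
force: [-0.4, -0.6, -3.3]
width: 0.0615
finger_force: 40.0
```

Call:
{"op": "drive_tool", "data": {"plan": [[[0,0,-1],[0,0,0],50],[[0,0,0],[0,0,0],66],[[0,0,0],[0,0,0],68],[[0,0,0],[0,0,0],75],[[0,0,0],[0,0,0],85],[[0,0,0],[0,0,0],100],[[0,0,0],[0,0,0],100],[[0,0,0],[0,0,0],100]]}}

```text
clock: 13.35
tcp_pos: [0.6561, -0.0204, 0.0062]
tcp_rot: [[-0.994, 0.109, 0.002], [0.109, 0.994, -0.003], [-0.002, -0.003, -1.0]]
force: [-0.3, 0.0, 0.6]
width: 0.0941
finger_force: 0.0
```

Call:
{"op": "drive_tool", "data": {"plan": [[[0,0,5],[0,0,0],100],[[0,0,10],[0,0,0],100],[[0,0,20],[0,0,0],100],[[0,0,20],[0,0,0],100],[[0,0,25],[0,0,0],100],[[0,0,25],[0,0,0],100],[[0,0,25],[0,0,0],100],[[0,0,0],[0,0,0],100]]}}

```text
clock: 14.35
tcp_pos: [0.6571, -0.0206, 0.1391]
tcp_rot: [[-0.994, 0.11, 0.005], [0.11, 0.994, -0.003], [-0.006, -0.002, -1.0]]
force: [-0.1, -0.2, 0.2]
width: 0.0936
finger_force: 0.0
```

Run:
```python
from h import *
s=arm.sense(); print(s['tcp_pos'],np.round(s['qpos'],2))
c,im=snap('wrist','w4.png'); im=im[:,:,::-1]
hsv=cv2.cvtColor(np.ascontiguousarray(im),cv2.COLOR_BGR2HSV)
k=((hsv[:,:,1]>90)&(hsv[:,:,2]<110)).astype(np.uint8)
n,l,st,ce=cv2.connectedComponentsWithStats(k)
for i in range(1,n):
    if 150<st[i,4]<3000: print(st[i],ce[i].round(1),onz(c,*ce[i],.06).round(4))
```

```text
[ 0.65713997 -0.02056432  0.13912139] [-0.54  0.63  0.77  1.59 -0.48  1.11  1.81]
[  37    0   56   43 1165] [67.  17.1] [ 0.5092 -0.1486  0.06  ]
[  78    0   66   59 1277] [113.2  28.6] [ 0.521  -0.1157  0.06  ]
[339   6  50  11 280] [367.6  11.2] [0.5303 0.0745 0.06  ]
[ 447   16   65   61 1088] [486.5  33.9] [0.5554 0.1636 0.06  ]
[331  25  46  18 276] [353.3  32.8] [0.544  0.0633 0.06  ]
[   0   83   80  105 1540] [ 42.2 123.3] [ 0.5835 -0.1877  0.06  ]
[249 177  21  24 399] [259.  188.7] [ 0.6565 -0.0205  0.06  ]
[341 221  51  80 810] [360.4 279.3] [0.7503 0.0611 0.06  ]
[149 222  26  79 253] [162.9 264.4] [ 0.7163 -0.1132  0.06  ]
[   0  262   80  122 2967] [ 39.2 325. ] [ 0.7656 -0.241   0.06  ]
[ 420  262   92   98 2400] [476.5 312.3] [0.7965 0.1674 0.06  ]
[ 122  336  149   48 1293] [155.7 358.1] [ 0.8134 -0.1382  0.06  ]
[299 336  89  13 311] [365.6 340.2] [0.8151 0.0638 0.06  ]
[ 229  354  283   30 1757] [405.9 378.9] [0.8644 0.102  0.06  ]
```

View pics/w4.png

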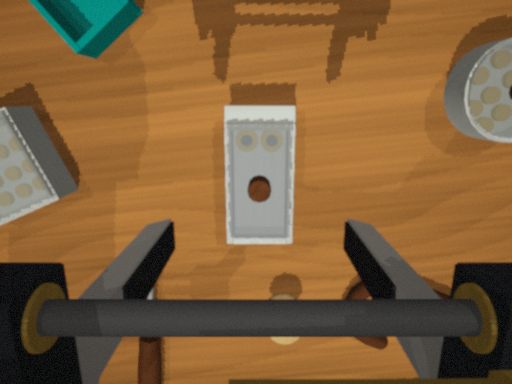

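The wrist view shows the dish level, both collars at the lip end at (247,140) and (271,140), and the knob at (259,189), which is straight under the TCP. Now I'll grasp the knob.

Call:
{"op": "drive_tool", "data": {"plan": [[[0,0,-10],[0,0,0],45],[[0,0,-15],[0,0,0],45],[[0,0,-15],[0,0,0],45],[[0,0,-15],[0,0,0],45],[[0,0,-15],[0,0,0],45],[[0,0,-12],[0,0,0],45],[[0,0,-5],[0,0,0],45],[[0,0,0],[0,0,0],45]], "squeeze": 20}}

```text
clock: 15.4
tcp_pos: [0.6561, -0.0204, 0.0491]
tcp_rot: [[-0.994, 0.11, 0.002], [0.11, 0.994, -0.003], [-0.002, -0.003, -1.0]]
force: [0.1, -0.3, 0.5]
width: 0.0423
finger_force: 0.0
```

Call:
{"op": "drive_tool", "data": {"plan": [[[0,0,-4],[0,0,0],45],[[0,0,-3],[0,0,0],40],[[0,0,0],[0,0,0],30],[[0,0,0],[0,0,0],25],[[0,0,0],[0,0,0],22],[[0,0,0],[0,0,0],18],[[0,0,0],[0,0,0],15],[[0,0,0],[0,0,0],10]]}}

```text
clock: 16.4
tcp_pos: [0.6561, -0.0204, 0.0422]
tcp_rot: [[-0.994, 0.109, 0.002], [0.109, 0.994, -0.003], [-0.002, -0.003, -1.0]]
force: [-0.2, -0.4, -0.0]
width: 0.0101
finger_force: 0.0
```

The fingers closed to 10 mm with no force, so they aren't holding the 20 mm knob. I'll look.

Run:
```python
from h import *
s=arm.sense(); print(s['tcp_pos'],s['width'],s['finger_force'])
a=snap('scene','s5.png')[1][130:280,190:400]; b=snap('wrist','w5.png')[1]
cv2.imwrite('pics/c5.png',np.hstack([cv2.resize(a,(400,286)),cv2.resize(b,(381,286))])[:,:,::-1])
```

```text
[ 0.65608548 -0.02036276  0.04217905] 0.010100314289360143 0.0
```

View pics/c5.png

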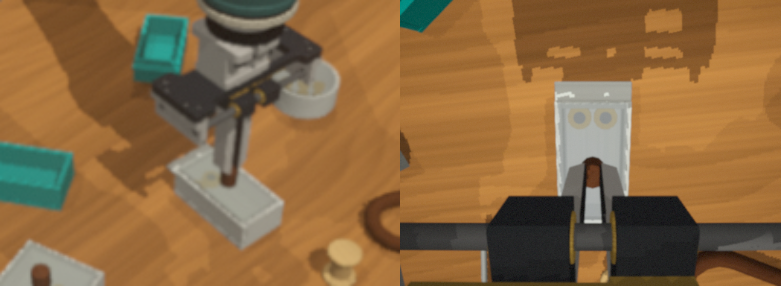

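Run:
```python
from h import *
c=viewer.get_calibration('wrist'); im=cv2.imread('pics/w5.png')
hsv=cv2.cvtColor(im,cv2.COLOR_BGR2HSV)
p=lambda x,y:((x-400)*512/381,y*384/286)
for n,q,z in(('lip L',(556,82),.033),('lip R',(631,82),.033),('colA',(579,118),.013),('colB',(605,118),.013),('knob top',(593,172),.062)):
    print(n,np.round(p(*q)),onz(c,*p(*q),z).round(4))
crop=im[95:275,190:330]; cv2.imwrite('pics/c6.png',cv2.resize(crop,None,fx=3.2,fy=3.2,interpolation=2))
```

```text
lip L [210. 110.] [ 0.5865 -0.0421  0.033 ]
lip R [310. 110.] [0.5931 0.0175 0.033 ]
colA [241. 158.] [ 0.6204 -0.0289  0.013 ]
colB [275. 158.] [ 0.623  -0.0055  0.013 ]
knob top [259. 231.] [ 0.6546 -0.0198  0.062 ]
```

View pics/c6.png

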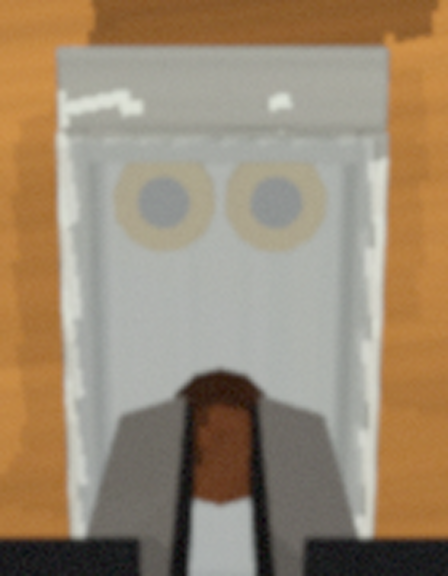

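Run:
```python
from h import *
def proj(c,X):
    q=np.array(c['R'])@X+c['t']; s=q[:2]/q[2]; s=s*(1+c['k1']*s@s); return np.array([c['fx']*s[0]+c['cx'],c['fy']*s[1]+c['cy']])
c=viewer.get_calibration('wrist'); R=np.array(c['R']); print('cam',-R.T@np.array(c['t']),'axis',R[2])
f=lambda X:((proj(c,np.array(X))-[190,95])*3.2).round().tolist()
for x in(.636,.646,.656,.666):
  for z in(.04,.062): print('knob axis',x,z,f([x,-.0205,z]))
for dx in(-.008,.008):
  for z in(.042,.062,.08): print('pad L/R',dx,z,f([.656+dx,-.0254,z]),f([.656+dx,-.0154,z]))
```

```text
cam [ 0.58500851 -0.01189032  0.2431599 ] axis [ 0.24626481 -0.02984945 -0.96874282]
knob axis 0.636 0.04 [208.0, 302.0]
knob axis 0.636 0.062 [206.0, 334.0]
knob axis 0.646 0.04 [214.0, 352.0]
knob axis 0.646 0.062 [213.0, 389.0]
knob axis 0.656 0.04 [219.0, 401.0]
knob axis 0.656 0.062 [219.0, 443.0]
knob axis 0.666 0.04 [225.0, 449.0]
knob axis 0.666 0.062 [225.0, 495.0]
pad L/R -0.008 0.042 [189.0, 368.0] [241.0, 362.0]
pad L/R -0.008 0.062 [186.0, 403.0] [243.0, 397.0]
pad L/R -0.008 0.08 [182.0, 441.0] [245.0, 434.0]
pad L/R 0.008 0.042 [199.0, 446.0] [250.0, 440.0]
pad L/R 0.008 0.062 [196.0, 488.0] [253.0, 482.0]
pad L/R 0.008 0.08 [194.0, 533.0] [255.0, 527.0]
```

Run:
```python
from h import *
s=arm.sense(); c=viewer.get_calibration('wrist')
def proj(c,X):
    q=np.array(c['R'])@X+c['t']; s=q[:2]/q[2]; s=s*(1+c['k1']*s@s); return np.array([c['fx']*s[0]+c['cx'],c['fy']*s[1]+c['cy']]).round(0).tolist()
R=s['tcp_rot'];p=s['tcp_pos']
for h in(.047,.0595):
 for dx in(-.008,.008):   # tool x points to -x world
  for b in(0,-.01,-.019,-.03): print(h,dx,b,proj(c,p+R@[dx,-h,b]),proj(c,p+R@[dx,h,b]))
```

```text
0.047 -0.008 0 [183.0, 234.0] [334.0, 234.0]
0.047 -0.008 -0.01 [180.0, 240.0] [338.0, 240.0]
0.047 -0.008 -0.019 [176.0, 246.0] [341.0, 246.0]
0.047 -0.008 -0.03 [172.0, 254.0] [346.0, 254.0]
0.047 0.008 0 [182.0, 209.0] [336.0, 209.0]
0.047 0.008 -0.01 [178.0, 214.0] [339.0, 214.0]
0.047 0.008 -0.019 [175.0, 219.0] [343.0, 219.0]
0.047 0.008 -0.03 [170.0, 226.0] [348.0, 226.0]
0.0595 -0.008 0 [163.0, 234.0] [354.0, 234.0]
0.0595 -0.008 -0.01 [159.0, 240.0] [359.0, 240.0]
0.0595 -0.008 -0.019 [154.0, 246.0] [363.0, 246.0]
0.0595 -0.008 -0.03 [148.0, 254.0] [369.0, 254.0]
0.0595 0.008 0 [161.0, 209.0] [356.0, 209.0]
0.0595 0.008 -0.01 [157.0, 214.0] [361.0, 214.0]
0.0595 0.008 -0.019 [152.0, 219.0] [365.0, 219.0]
0.0595 0.008 -0.03 [146.0, 226.0] [372.0, 226.0]
```

The dish hasn't moved. Comparing the projected finger tips with the picture puts the real tips about 20 mm behind the reported TCP, so they closed just above the knob. I'll open, go about 16 mm lower and close again.

Call:
{"op": "drive_tool", "data": {"plan": [[[0,0,2],[0,0,0],30],[[0,0,2],[0,0,0],45],[[0,0,0],[0,0,0],45],[[0,0,0],[0,0,0],45],[[0,0,-6],[0,0,0],45],[[0,0,-6],[0,0,0],45],[[0,0,-5],[0,0,0],45],[[0,0,-3],[0,0,0],45]]}}

```text
clock: 17.5
tcp_pos: [0.6559, -0.0204, 0.0256]
tcp_rot: [[-0.994, 0.11, 0.001], [0.11, 0.994, -0.003], [-0.002, -0.003, -1.0]]
force: [-0.3, 0.8, -0.0]
width: 0.0422
finger_force: 0.0
```

Call:
{"op": "drive_tool", "data": {"plan": [[[0,0,0],[0,0,0],35],[[0,0,0],[0,0,0],30],[[0,0,0],[0,0,0],26],[[0,0,0],[0,0,0],22],[[0,0,0],[0,0,0],20],[[0,0,0],[0,0,0],18],[[0,0,0],[0,0,0],15],[[0,0,0],[0,0,0],15]]}}

```text
clock: 18.5
tcp_pos: [0.6561, -0.0204, 0.0262]
tcp_rot: [[-0.994, 0.109, 0.002], [0.109, 0.994, -0.003], [-0.002, -0.003, -1.0]]
force: [-0.8, 0.9, 2.2]
width: 0.0192
finger_force: 20.0
```

The fingers now hold the knob at 19 mm with 20 N. Next I'll lift it straight up, then carry it towards the robot.

Call:
{"op": "drive_tool", "data": {"plan": [[[0,0,2],[0,0,0],12],[[0,0,3],[0,0,0],12],[[0,0,4],[0,0,0],12],[[0,0,6],[0,0,0],12],[[0,0,10],[0,0,0],12],[[0,0,10],[0,0,0],12],[[0,0,10],[0,0,0],12],[[0,0,0],[0,0,0],12]]}}

```text
clock: 19.5
tcp_pos: [0.6565, -0.0204, 0.0722]
tcp_rot: [[-0.994, 0.109, 0.003], [0.109, 0.994, -0.003], [-0.003, -0.003, -1.0]]
force: [0.1, -0.3, -0.4]
width: 0.0191
finger_force: 20.0
```

Call:
{"op": "drive_tool", "data": {"plan": [[[-10,0,0],[0,0,0],12],[[-20,0,0],[0,0,0],12],[[-30,0,0],[0,0,0],12],[[-30,0,0],[0,0,0],12],[[-30,0,0],[0,0,0],12],[[-25,0,0],[0,0,0],12],[[-15,0,0],[0,0,0],12],[[-5,0,0],[0,0,0],12]]}}

```text
clock: 20.5
tcp_pos: [0.4905, -0.0202, 0.0712]
tcp_rot: [[-0.994, 0.109, 0.002], [0.109, 0.994, -0.003], [-0.002, -0.003, -1.0]]
force: [0.7, 0.5, 0.3]
width: 0.0195
finger_force: 20.0
```

Run:
```python
from h import *
a=snap('scene','s7.png')[1][110:280,190:400]; b=snap('wrist','w7.png')[1]
cv2.imwrite('pics/c7.png',np.hstack([cv2.resize(a,(400,324)),cv2.resize(b,(400,324))])[:,:,::-1])
```

```text
(no output)
```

View pics/c7.png

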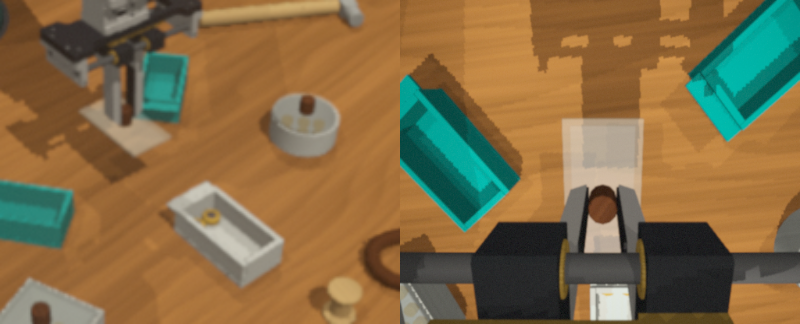

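The scene view shows the lid held level over clear bench, with the open dish at (235,230) and a collar visible at its lip end. I'll lower the lid.

Call:
{"op": "drive_tool", "data": {"plan": [[[0,0,-5],[0,0,0],12],[[0,0,-12],[0,0,0],12],[[0,0,-15],[0,0,0],12],[[0,0,-15],[0,0,0],12],[[0,0,-12],[0,0,0],12],[[0,0,-6],[0,0,0],12],[[0,0,-3],[0,0,0],12],[[0,0,0],[0,0,0],12]]}}

```text
clock: 21.6
tcp_pos: [0.4912, -0.0204, 0.0032]
tcp_rot: [[-0.994, 0.11, 0.002], [0.11, 0.994, -0.003], [-0.002, -0.003, -1.0]]
force: [1.0, 0.2, -0.2]
width: 0.0194
finger_force: 20.0
```

Call:
{"op": "drive_tool", "data": {"plan": [[[0,0,-2],[0,0,0],12],[[0,0,-2],[0,0,0],12],[[0,0,-2],[0,0,0],12],[[0,0,-1],[0,0,0],12],[[0,0,0],[0,0,0],12],[[0,0,0],[0,0,0],12],[[0,0,0],[0,0,0],12],[[0,0,0],[0,0,0],12]]}}

```text
clock: 22.6
tcp_pos: [0.4911, -0.0204, -0.0038]
tcp_rot: [[-0.994, 0.109, 0.002], [0.109, 0.994, -0.003], [-0.002, -0.003, -1.0]]
force: [-1.1, -0.4, -0.1]
width: 0.0192
finger_force: 20.0
```

Call:
{"op": "drive_tool", "data": {"plan": [[[0,0,-1],[0,0,0],12],[[0,0,0],[0,0,0],12],[[0,0,0],[0,0,0],22],[[0,0,0],[0,0,0],26],[[0,0,0],[0,0,0],35],[[0,0,0],[0,0,0],45],[[0,0,0],[0,0,0],45],[[0,0,0],[0,0,0],45]]}}

```text
clock: 23.6
tcp_pos: [0.4911, -0.0204, -0.0048]
tcp_rot: [[-0.994, 0.11, 0.002], [0.11, 0.994, -0.003], [-0.002, -0.003, -1.0]]
force: [-0.5, 0.1, -0.6]
width: 0.0422
finger_force: 0.0
```

Call:
{"op": "drive_tool", "data": {"plan": [[[0,0,5],[0,0,0],45],[[0,0,10],[0,0,0],45],[[0,0,20],[0,0,0],45],[[0,0,25],[0,0,0],45],[[0,0,25],[0,0,0],45],[[0,0,25],[0,0,0],45],[[0,0,20],[0,0,0],45],[[0,0,0],[0,0,0],45]]}}

```text
clock: 24.6
tcp_pos: [0.4918, -0.0202, 0.1266]
tcp_rot: [[-0.994, 0.109, 0.004], [0.109, 0.994, -0.002], [-0.004, -0.002, -1.0]]
force: [0.2, 1.1, -0.8]
width: 0.0424
finger_force: 0.0
```

Run:
```python
from h import *
a=snap('scene','s8.png')[1][110:280,190:400]; b=snap('wrist','w8.png')[1]
cv2.imwrite('pics/c8.png',np.hstack([cv2.resize(a,(400,324)),cv2.resize(b,(400,324))])[:,:,::-1])
```

```text
(no output)
```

View pics/c8.png

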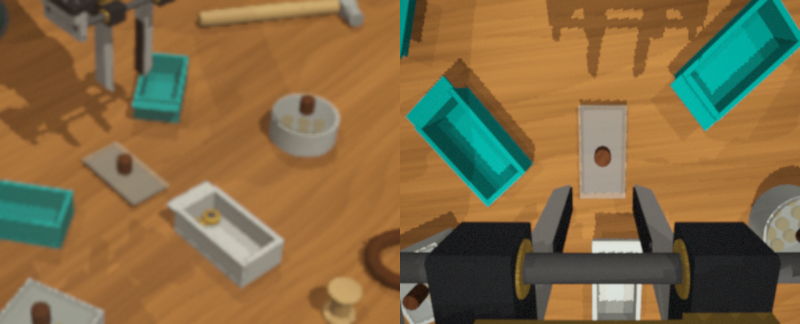

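The lid lies flat, knob up, at (603,150) in the wrist view, clear of the dish and the turquoise trays. The gripper touches nothing, so I'm handing in.

```bash
python3 -c "
from h import *
print(workorder.finish_job())"
```

```text
the job is handed in; nothing more can be done
None
```

I handed the job in at about 25 s of the 64 s, with no verdict returned: the dish is level on the bench with the collars at the lip end, and the lid lies flat, knob up, on the bench towards the robot. Both collars were seen at the lip end after set-down, but only one was in view in the last pictures.

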